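Set the wind-up bench timer for a glue cure

ROBOT

A 6-joint arm with a two-finger parallel gripper is mounted at the origin on the work surface. World frame = base frame: x ahead of the robot, y to its left, z up, the work surface at z = 0. Lengths are in m, angles in rad, forces in N, time in s.
With the tool pointing down it reaches from about 0.225 to 0.725 m from the base axis. Payload 3.1 kg.
Tool frame: the origin (TCP) lies on the front face of the gripper's body, between the roots of the fingers; the fingertips stand 73 mm ahead of it and the grasp point (between the pads) lies 54 mm ahead of it; z points along the fingers, y is the direction in which the jaws open and shut (so a half turn about z gives the same grasp; the last joint's range is limited). The gripper opens to 85 mm and grips with 20 to 120 N. Pads are 22 mm wide; open, the fingers measure 114 mm over their backs; the gripper's body (76 mm by 85 mm) begins 54 mm behind the grasp point. The pads swing forward as they close: fully open they stand 13 mm farther back than shut.
Start: joints at [1.184, 0.048, 0.099, 1.622, 0, 1.443], TCP at [0.134, 0.508, 0.304] pointing down, gripper open.
Joint ranges: [-2.91, 2.91], [-0.99, 1.94], [-1.21, 1.42], [-2.12, 2.29], [-1.49, 1.47], [-3.14, 3.14]. Speed limits (rad/s): [2.79, 2.79, 3.14, 3.14, 3.14, 3.14].

INTERFACE

Orientations are given as a 3x3 rotation matrix whose columns are the frame's x, y, z axes.
In Python, from workcell import robot gives the robot as it stands.
- The arm moves only by the tool carry_out, never from a script. Its argument "plan" is a list of rows, each an object with "delta_pos": the shift along the tool's x, y, z in cm, a list of three; "rot": the turn, a rotation vector about the tool's x, y, z in degrees, a list of three; "jaw": the opening in per cent of the stroke, from 0 (shut) to 100 (fully open). In form: [{"delta_pos": [dx, dy, dz], "rot": [rx, ry, rz], "jaw": jaw}, ...]. A call has exactly 5 rows; each row shifts and turns the commanded pose from where the row before left it, along the tool's axes as they then stand; what a row does not reach is not made up. A row lasts 1/12 s, in which the tool goes at most 41.7 mm and 7.16 degrees, less where a joint would pass 70% of its speed; a pose out of reach is approached as far as the arm can. A call is refused whole if a number of a shift passes 4.17 or a number of a turn 7.16, either way. A call with a gripper value outside its range is refused whole. The fingers move at their own pace and stop on an object; the grip force is fixed at half the most. Time passes only in rows, so rows that do not move let the fingers close, or fill a call up. It gives the time, the measured TCP pose, the force and the opening at its end, in the units of the state.
- robot.read_state(): the state, without advancing time (a new reading comes with each control period).
- robot.capture(name): name is "scene" or "top" or "wrist"; returns a dict with "color" (384x512x3 uint8, red, green, blue), "K" (3x3 intrinsics, pixels), "xyz" and "orientation" of the camera in the world; the wrist camera has in their place "mount" (4x4, takes a point from camera to tool coordinates, whose origin is the TCP and whose axes are the flange's). Camera axes: x right, y down, z forward; pixel columns grow to the right and rows downward; lengths in m; the calibration is good to about 2 mm. A picture is of the moment at which its call begins: read the wrist's pose just before it. There is no depth.
- robot.job_done(): hands the job in, once; it reports no verdict.
The state is a dict: "time": time; "joint_pos": joint angles; "joint_velocities": joint speeds; "effort": joint torques, N m; "tcp_pos": TCP position; "ee_rot": TCP orientation; "wrist_force": force on the tool from outside, world axes, zero at the start; "moment": the same for the moment, N m; "opening": finger opening in m.
Only numpy, scipy, OpenCV 4.12 (cv2) and the standard library are available. Lean on these libraries where they do the work, as an engineer would, in place of code of your own. Each camera call takes 0.05 s, during which the arm holds its last target. There are 200 camera calls.

TASK

The part in the open dish has just been glued and must cure for 20 minutes, so set the red wind-up timer: turn its knob clockwise past the top mark (30 minutes) so that the bell is wound, then back down to 20 minutes, and let go. The timer is light and stands loose, so bear down on the knob while you turn, firmly enough that the timer neither skids nor swivels on its mat, but gently enough not to crush it. Leave the glued dish and everything else on the bench where they are.

Things in the scene. Friction and masses are not known exactly. Their poses are not given: they have to be found in the camera images.
- mat: the blue-grey rubber mat on the bench, 600 x 960 mm, on which the timer and all the small things stand; origin at the middle of its top face, which is level, 2 to 6 mm above the bench
- timer: the timer's case: a light (0.3 to 0.45 kg with knob) red plastic box 104 x 98 mm in plan on four rubber feet 40 mm from its axis, standing loose; top face 38 mm above the mat. Origin: centre of the underside, on the knob's vertical axis. x points to the timer's rear, y to its left, z up; bell slots in front (-x). Feet rub on the mat with a coefficient of 0.5 to 0.7
- timer_scale (a point): centre of the round white scale on the case's top face, 39 mm above the mat, axes as the case's. Ticks run clockwise from 0 (red) to 30 minutes (green, the top mark), 8 degrees a minute, long every 5 minutes, bold at 10 and 20. Counter-clockwise from its x axis, seen from above: 0 at +120 degrees, 15 at 0, 20 at -40, 30 at -120
- timer_front (a point): middle of the top front edge of the timer's case, 52 mm in front of the axis and 38 mm above the mat, with the case's axes; shows whether the case swivels. Twisted without weight on it, the timer swivels on its feet: winding takes 0.26 to 0.36 N m, so some 10 to 15 N must push down; 18 to 25 N is right; more than 40 N between timer and mat is too much
- timer_knob (a point): centre of the black knob's grip bar, on its turning axis, 60 mm above the mat; turns with the knob: x along the bar to the pointer end (white line), z up. Bar 54 mm long, 13 mm thick, 31 mm tall (45 to 75 mm above the mat), on a round skirt of 31 mm radius whose top is 45 mm above the mat. Pinch the bar across its thickness, with about 35 N. Stiff; stays where it is left
- timer_dial (a joint): setting of the knob, rad: 0 at the 0 mark, growing clockwise seen from above by 0.1396 rad (8 degrees) per minute: 20 minutes is 2.793, the top mark (30 minutes) 4.189, and a stop ends the travel at 4.608 (33 minutes)
- glued_dish_mid (a point): middle of the open clear dish (90 mm across, 15 mm tall) with the freshly glued part, beside the timer; bystander, not to be moved
- tweezers_mid (a point): middle of the steel tweezers (120 mm long, 5 mm tall, lying along its x axis) on the other side of the timer; bystander
- glue_bottle_mid (a point): middle of the white glue bottle with orange cap (30 mm across, 62 mm tall) standing behind the timer; bystander
- tape_roll_mid (a point): middle of the roll of black tape (72 mm across, 19 mm tall); bystander
- strippers_mid (a point): near the pivot of the green-handled wire strippers (180 mm long, 14 mm tall, lying along its x axis); bystander
- dish_stack_mid (a point): middle of the stack of three closed clear dishes (93 mm across, 48 mm tall); bystander
- marker_mid (a point): middle of the blue marker pen (130 mm long, 17 mm thick, lying along its x axis); bystander

How it is judged:
On the way:
1. the knob has been turned past the top mark (30 minutes) (value of joint timer_dial above 4.204 rad), for 0.1 s.
At the end, for the whole second after the job is handed in: the pointer is at 20 minutes, give or take 1 minute (8 degrees), and the timer stands flat and at rest on the mat, its axis and its front edge within 15 mm of where they were (value of joint timer_dial between 2.653 and 2.932 rad and angle between timer's own z axis and vertical below 0.05 rad and distance of each of timer, timer_front from where it was at the start of the episode below 0.015 m and linear speed of timer below 0.02 m/s); the robot touches nothing.
It fails at once if the timer skids or swivels: its axis or its front edge moves more than 15 mm (an edge shift of 15 mm is about 16 degrees) (distance of any of timer, timer_front from where it was at the start of the episode above 0.015 m).
It fails at once if the timer is pressed onto the mat with more than 40 N (contact force between timer and mat above 40 N).
It fails at once if the dish with the glued part is moved more than 8 mm (distance of glued_dish_mid from where it was at the start of the episode above 0.008 m).
It fails at once if another thing on the bench (tweezers, glue bottle, tape roll, strippers, dish stack, marker) is moved more than 15 mm (distance of any of tweezers_mid, glue_bottle_mid, tape_roll_mid, strippers_mid, dish_stack_mid, marker_mid from where it was at the start of the episode above 0.015 m).
It also fails if it takes over 72 s, if anything falls off the work surface, if the arm or the gripper's body presses on something with over 40 N, if the wrist force passes 120 N, or if a joint passes its speed limit or range.

## Working session

There is one attempt and no reset: what is moved stays moved. The work goes in short steps, Python scripts to look and compute and a tool call to move; the robot and the scene stay as the last step left them, time stands still between calls to the robot, and variables do not carry over. Pictures are saved under pics/ and viewed, about 8 in all and at most 12, crops included, and the job is handed in when it is done.

Besides the shell and the picture viewer there is one more tool, called after "Call:" in YAML: its name, and indented under it one key for each argument. carry_out: Moves the arm, as the interface text tells. Its arguments: {"type":"object","properties":{"plan":{"type":"array","items":{"type":"object","properties":{"delta_pos":{"type":"array","items":{"type":"number"}},"rot":{"type":"array","items":{"type":"number"}},"jaw":{"type":"number"}}}}},"required":["plan"]}

```bash
mkdir -p pics; ls; python3 - <<'E'
from workcell import robot
import cv2,numpy as np,pickle
s=robot.read_state();print(s)
d={}
for n in("scene","top"):
    c=robot.capture(n);d[n]=c;cv2.imwrite(f"pics/{n}0.png",c["color"][:,:,::-1]);print(n,c["K"],c["xyz"],c["orientation"])
pickle.dump(d,open("d0.pkl","wb"))
E
```

```text
pics
{'time': 0.0, 'joint_pos': array([ 1.18419165e+00,  4.87442881e-02,  9.75617873e-02,  1.62199159e+00,
       -4.64300981e-06,  1.44300854e+00]), 'joint_velocities': array([ 0.00044637, -0.00060459,  0.00100925, -0.00048109, -0.00013828,
        0.00048575]), 'effort': array([-1.92343374e-03, -3.38777804e+01,  3.20016432e+01,  2.02261383e-02,
       -3.47572013e-04, -1.81685365e-06]), 'tcp_pos': array([0.13420349, 0.50709326, 0.30270224]), 'ee_rot': array([[-9.66693323e-01,  2.55935976e-01, -8.92223749e-04],
       [ 2.55937357e-01,  9.66690856e-01, -2.20401783e-03],
       [ 2.98417086e-04, -2.35896271e-03, -9.99997173e-01]]), 'wrist_force': array([ 0.83996582, -0.69463109,  0.0122442 ]), 'moment': array([ 0.02531023, -0.00682691,  0.00318172]), 'opening': 0.08559226312029924}
scene [[377.35697178   0.         254.45212754]
 [  0.         377.35697178 191.85502245]
 [  0.           0.           1.        ]] [ 1.11315202 -0.64965732  0.65832165] [[ 0.75771011  0.38237934 -0.52883024]
 [ 0.65210602 -0.41239779  0.63614919]
 [ 0.02516188 -0.82687006 -0.56182985]]
top [[390.80764434   0.         256.96536824]
 [  0.         390.80764434 189.83066884]
 [  0.           0.           1.        ]] [ 0.41010953 -0.01662272  1.03015015] [[-0.00157954 -0.98588155  0.16743676]
 [-0.99999799  0.00135095 -0.00147909]
 [ 0.00123201 -0.16743876 -0.98588171]]
```

View pics/top0.png

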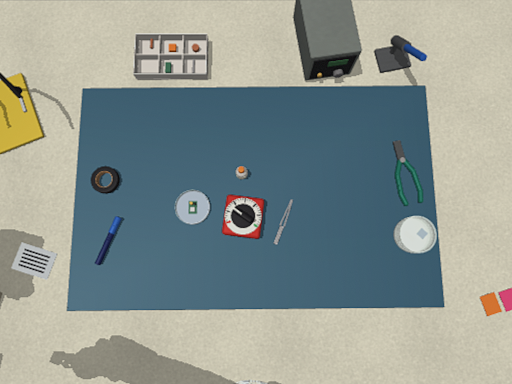

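The top view shows the timer at about (243,217), the glued dish at (193,207), tweezers at (284,222) and the glue bottle at (242,172).

```bash
cat > h.py <<'E'
import numpy as np,cv2,pickle
def ray(c,u,v,z):
    d=c["orientation"]@np.linalg.inv(c["K"])@[u,v,1.]
    return c["xyz"]+d*(z-c["xyz"][2])/d[2]
def proj(c,p):
    q=c["K"]@(c["orientation"].T@(np.array(p)-c["xyz"]));return q[:2]/q[2]
E
python3 - <<'E'
from h import *
d=pickle.load(open("d0.pkl","rb"))
c=d["top"];im=c["color"];H=cv2.cvtColor(im,cv2.COLOR_RGB2HSV)
zm=.004
m=(((H[...,0]<8)|(H[...,0]>172))&(H[...,1]>150)&(H[...,2]>90)).astype(np.uint8);m[:180]=0;m[260:]=0;m[:,:200]=0;m[:,290:]=0
pts=cv2.findNonZero(m);r=cv2.minAreaRect(pts);print("red rect px",r)
P=np.array([ray(c,u,v,zm+.038)[:2] for u,v in pts[:,0]],np.float32);r=cv2.minAreaRect(P);print("case world",r)
# white scale ring and black knob
w=((H[...,1]<60)&(H[...,2]>150)).astype(np.uint8)
roi=np.zeros_like(w);roi[192:242,218:268]=1
p=cv2.findNonZero(w*roi);P=np.array([ray(c,u,v,zm+.039)[:2] for u,v in p[:,0]],np.float32);print("white ring",cv2.minEnclosingCircle(P))
b=((H[...,2]<60)).astype(np.uint8)*roi
p=cv2.findNonZero(b);print("black px",p[:,0].mean(0),cv2.minEnclosingCircle(p))
for n,u,v,z in(("dish",193,207,.015),("bottle",242,172,.06),("tw1",291,201,.005),("tw2",276,243,.005)):print(n,ray(c,u,v,zm+z).round(3))
A=cv2.resize(im[187:247,213:273],(480,480),interpolation=cv2.INTER_CUBIC)
s=d["scene"];u,v=proj(s,ray(c,243,217,.04));print("scene px",u,v);u,v=int(u),int(v)
B=cv2.resize(s["color"][v-30:v+30,u-30:u+30],(480,480),interpolation=cv2.INTER_CUBIC)
cv2.imwrite("pics/crop1.png",cv2.resize(np.hstack([A,B])[:,:,::-1],(800,400)))
E
```

```text
red rect px ((242.7880401611328, 216.22109985351562), (37.74162292480469, 40.21869659423828), 7.765166759490967)
case world ((0.51054447889328, 0.01789749041199684), (0.09593702852725983, 0.10212217271327972), 82.83403015136719)
white ring ((0.5121241807937622, 0.018136531114578247), 0.04647257924079895)
black px [243.32663317 215.81155779] ((246.5433807373047, 217.23101806640625), 15.70278549194336)
dish [0.537 0.149 0.019]
bottle [0.62  0.02  0.064]
tw1 [ 0.554 -0.108  0.009]
tw2 [ 0.444 -0.067  0.009]
scene px 241.03933493356638 193.54088618349638
```

View pics/crop1.png

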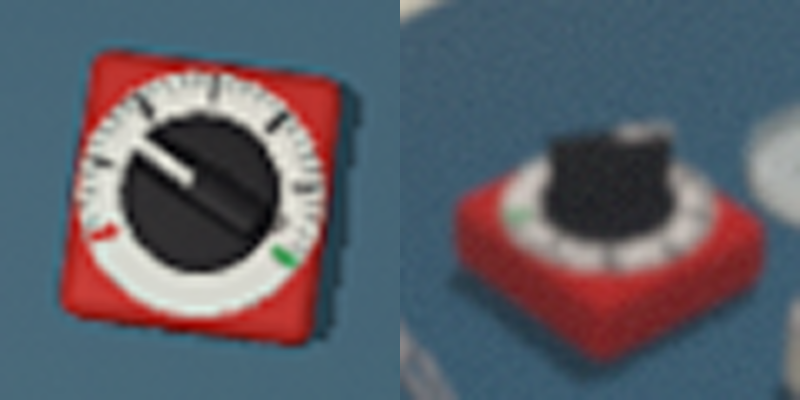

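The crop shows the pointer line from about (192,180) to (137,143). That puts the bar at a world yaw of about 56° and the dial near 7 min. The case yaw is about -7° and the axis is near (0.511, 0.018). Next I move above the timer and turn so that the tool x axis is at about 236°, which keeps joint 6 in range for the whole wind.

Call:
carry_out:
  plan:
    - {"delta_pos": [-2.45, -1.88, 0.41], "rot": [0, 0, 0], "jaw": 100}
    - {"delta_pos": [-2.45, -1.88, 0.41], "rot": [0, 0, 0], "jaw": 100}
    - {"delta_pos": [-2.45, -1.88, 0.41], "rot": [0, 0, 0], "jaw": 100}
    - {"delta_pos": [-2.45, -1.88, 0.41], "rot": [0, 0, 0], "jaw": 100}
    - {"delta_pos": [-2.45, -1.88, 0.41], "rot": [0, 0, 0], "jaw": 100}

```text
time: 0.52
tcp_pos: [0.2291, 0.384, 0.2826]
ee_rot: [[-0.967, 0.255, -0.001], [0.255, 0.967, -0.001], [0.0, -0.001, -1.0]]
wrist_force: [0.6, 0.2, 0.5]
opening: 0.0856
```

Call:
carry_out:
  plan:
    - {"delta_pos": [-2.45, -1.88, 0.41], "rot": [0, 0, 0], "jaw": 100}
    - {"delta_pos": [-2.45, -1.88, 0.41], "rot": [0, 0, 0], "jaw": 100}
    - {"delta_pos": [-2.45, -1.88, 0.41], "rot": [0, 0, 0], "jaw": 100}
    - {"delta_pos": [-2.45, -1.88, 0.41], "rot": [0, 0, 0], "jaw": 100}
    - {"delta_pos": [-2.45, -1.88, 0.41], "rot": [0, 0, 0], "jaw": 100}

```text
time: 0.93
tcp_pos: [0.3235, 0.2616, 0.2623]
ee_rot: [[-0.967, 0.256, -0.001], [0.256, 0.967, -0.0], [0.0, -0.0, -1.0]]
wrist_force: [0.9, 0.7, -0.1]
opening: 0.0858
```

Call:
carry_out:
  plan:
    - {"delta_pos": [-2.45, -1.88, 0.41], "rot": [0, 0, 0], "jaw": 100}
    - {"delta_pos": [-2.45, -1.88, 0.41], "rot": [0, 0, 0], "jaw": 100}
    - {"delta_pos": [-2.45, -1.88, 0.41], "rot": [0, 0, 0], "jaw": 100}
    - {"delta_pos": [-2.45, -1.88, 0.41], "rot": [0, 0, 0], "jaw": 100}
    - {"delta_pos": [-2.45, -1.88, 0.41], "rot": [0, 0, 0], "jaw": 100}

```text
time: 1.35
tcp_pos: [0.4178, 0.1394, 0.2417]
ee_rot: [[-0.967, 0.256, -0.001], [0.256, 0.967, -0.0], [0.001, -0.0, -1.0]]
wrist_force: [-0.3, 0.3, 0.2]
opening: 0.0854
```

Call:
carry_out:
  plan:
    - {"delta_pos": [-2.45, -1.88, 0.41], "rot": [0, 0, 0], "jaw": 100}
    - {"delta_pos": [-2.45, -1.88, 0.41], "rot": [0, 0, 0], "jaw": 100}
    - {"delta_pos": [-2.45, -1.88, 0.41], "rot": [0, 0, 0], "jaw": 100}
    - {"delta_pos": [-2.45, -1.88, 0.41], "rot": [0, 0, 0], "jaw": 100}
    - {"delta_pos": [-2.45, -1.88, 0.41], "rot": [0, 0, 0], "jaw": 100}

```text
time: 1.77
tcp_pos: [0.5122, 0.0172, 0.221]
ee_rot: [[-0.967, 0.256, -0.001], [0.256, 0.967, 0.0], [0.001, -0.0, -1.0]]
wrist_force: [0.8, 0.5, -0.1]
opening: 0.0853
```

Call:
carry_out:
  plan:
    - {"delta_pos": [0, 0, 0], "rot": [0, 0, -7.1], "jaw": 100}
    - {"delta_pos": [0, 0, 0], "rot": [0, 0, -7.1], "jaw": 100}
    - {"delta_pos": [0, 0, 0], "rot": [0, 0, -7.1], "jaw": 100}
    - {"delta_pos": [0, 0, 0], "rot": [0, 0, -7.1], "jaw": 100}
    - {"delta_pos": [0, 0, 0], "rot": [0, 0, -7.1], "jaw": 100}

```text
time: 2.18
tcp_pos: [0.5115, 0.0185, 0.2211]
ee_rot: [[-0.934, -0.358, -0.002], [-0.358, 0.934, 0.0], [0.001, 0.001, -1.0]]
wrist_force: [0.0, 0.6, 0.5]
opening: 0.0851
```

Call:
carry_out:
  plan:
    - {"delta_pos": [0, 0, 0], "rot": [0, 0, -7.1], "jaw": 100}
    - {"delta_pos": [0, 0, 0], "rot": [0, 0, -7.1], "jaw": 100}
    - {"delta_pos": [0, 0, 0], "rot": [0, 0, -7.1], "jaw": 100}
    - {"delta_pos": [0, 0, 0], "rot": [0, 0, -7.1], "jaw": 100}
    - {"delta_pos": [0, 0, 0], "rot": [0, 0, -7.1], "jaw": 100}

```text
time: 2.6
tcp_pos: [0.5114, 0.0186, 0.2212]
ee_rot: [[-0.552, -0.834, -0.001], [-0.834, 0.552, 0.0], [0.001, 0.001, -1.0]]
wrist_force: [-0.4, -0.3, -0.7]
opening: 0.0858
```

Call:
carry_out:
  plan:
    - {"delta_pos": [0, 0, 0], "rot": [0, 0, 0], "jaw": 100}
    - {"delta_pos": [0, 0, 0], "rot": [0, 0, 0], "jaw": 100}
    - {"delta_pos": [0, 0, 0], "rot": [0, 0, 0], "jaw": 100}
    - {"delta_pos": [0, 0, 0], "rot": [0, 0, 0], "jaw": 100}
    - {"delta_pos": [0, 0, 0], "rot": [0, 0, 0], "jaw": 100}

```text
time: 3.02
tcp_pos: [0.5118, 0.0186, 0.2218]
ee_rot: [[-0.558, -0.83, -0.0], [-0.83, 0.558, -0.0], [0.0, 0.0, -1.0]]
wrist_force: [-0.2, 0.1, 0.3]
opening: 0.085
```

```bash
python3 - <<'E'
from workcell import robot
import pickle
from h import *
s=robot.read_state();c=robot.capture("wrist")
T=np.eye(4);T[:3,:3]=s["ee_rot"];T[:3,3]=s["tcp_pos"];M=T@c["mount"];c["xyz"]=M[:3,3];c["orientation"]=M[:3,:3]
pickle.dump((s,c),open("w1.pkl","wb"));print(s["tcp_pos"],s["ee_rot"].round(4),s["wrist_force"],s["joint_pos"],c["xyz"])
print(proj(c,[.511,.018,.04]))
cv2.imwrite("pics/w1.png",c["color"][:,:,::-1])
E
```

```text
[0.51177424 0.01863096 0.2218077 ] [[-5.577e-01 -8.301e-01 -2.000e-04]
 [-8.301e-01  5.577e-01 -0.000e+00]
 [ 1.000e-04  2.000e-04 -1.000e+00]] [-0.23487269  0.05790939  0.26704384] [-9.46075791e-02  1.17173366e-02 -1.00889041e-01  1.45839237e+00
 -2.81601616e-05 -1.07383388e+00] [ 0.46469047 -0.05024223  0.29170719]
[253.49151797 190.85286729]
```

View pics/w1.png

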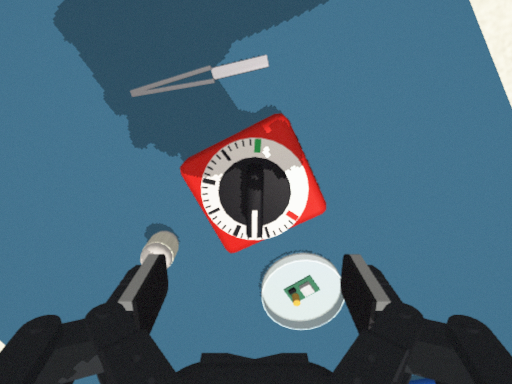

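The wrist view shows the pointer line at about (255,212) to (254,237), with the bar lying along the tool x axis as intended. The gripper is clear of the bottle and dish. Now I measure the scale centre and the bar yaw exactly.

```bash
python3 - <<'E'
from h import *
s,c=pickle.load(open("w1.pkl","rb"));im=c["color"];H=cv2.cvtColor(im,cv2.COLOR_RGB2HSV)
zm=.004
m=(((H[...,0]<8)|(H[...,0]>172))&(H[...,1]>130)&(H[...,2]>60)).astype(np.uint8);m[:100]=0;m[260:]=0;m[:,:170]=0;m[:,340:]=0
hull=cv2.convexHull(cv2.findNonZero(m))
inside=np.zeros_like(m);cv2.fillConvexPoly(inside,hull,1)
ring=((m==0)&(inside==1)).astype(np.uint8)
n,l,st,ce=cv2.connectedComponentsWithStats(cv2.morphologyEx(ring,cv2.MORPH_OPEN,np.ones((5,5))))
k=1+st[1:,4].argmax();cn=max(cv2.findContours((l==k).astype(np.uint8),0,1)[0],key=cv2.contourArea)
P=np.array([ray(c,u,v,zm+.039)[:2] for u,v in cn[:,0]],np.float32)
e=cv2.fitEllipse(P*1000);print("scale ellipse mm",e)
w=((H[...,1]<60)&(H[...,2]>150)).astype(np.uint8)
def cen(mask,z):
    p=cv2.findNonZero(mask)[:,0];return np.array([ray(c,u,v,z)[:2] for u,v in p])
roi=np.zeros_like(w);roi[208:234,246:263]=1
Q=cen(w*roi,zm+.075);vx,vy,x0,y0=cv2.fitLine(np.float32(Q),2,0,.01,.01).ravel();a=np.degrees(np.arctan2(vy,vx));print("pointer line",a,x0,y0,len(Q))
C=np.array(e[0])/1000
n_=np.array([-vy,vx]);print("offset of axis from bar line (mm)",1000*n_@(C-[x0,y0]))
for nm,mask in(("green",(H[...,0]>50)&(H[...,0]<80)&(H[...,1]>120)),("red0",m>0)):
    r=np.zeros_like(w)
    if nm=="green": r[135:160,245:270]=1
    else: r[205:224,284:298]=1
    q=cen(mask.astype(np.uint8)*r,zm+.039).mean(0);print(nm,np.degrees(np.arctan2(*(q-C)[::-1])),np.linalg.norm(q-C))
R=s["ee_rot"];print("tool x yaw",np.degrees(np.arctan2(R[1,0],R[0,0])))
print("tool move to C:",R.T@np.r_[C-s["tcp_pos"][:2],0]*100)
E
```

```text
scale ellipse mm ((510.3175048828125, 17.207271575927734), (89.99513244628906, 92.5988540649414), 105.50662231445312)
pointer line 58.397224 0.51696193 0.028518537 149
offset of axis from bar line (mm) -0.268340288001779
green -128.11987942551153 0.03926653765370451
red0 111.72965869204533 0.04145959093120166
tool x yaw -123.89446480393153
tool move to C: [1.99412072e-01 4.15244427e-02 3.10119607e-05]
```

Call:
carry_out:
  plan:
    - {"delta_pos": [0.1, 0, 0], "rot": [0, 0, -2.3], "jaw": 100}
    - {"delta_pos": [0, 0, 2.5], "rot": [0, 0, 0], "jaw": 100}
    - {"delta_pos": [0, 0, 2.5], "rot": [0, 0, 0], "jaw": 100}
    - {"delta_pos": [0, 0, 2.5], "rot": [0, 0, 0], "jaw": 100}
    - {"delta_pos": [0, 0, 2.2], "rot": [0, 0, 0], "jaw": 100}

```text
time: 3.48
tcp_pos: [0.511, 0.0178, 0.1236]
ee_rot: [[-0.524, -0.852, -0.0], [-0.852, 0.524, 0.0], [0.0, 0.0, -1.0]]
wrist_force: [-0.4, -0.3, -0.6]
opening: 0.0857
```

Call:
carry_out:
  plan:
    - {"delta_pos": [0, 0, 0], "rot": [0, 0, 0], "jaw": 60}
    - {"delta_pos": [0, 0, 0], "rot": [0, 0, 0], "jaw": 40}
    - {"delta_pos": [0, 0, 0], "rot": [0, 0, 0], "jaw": 30}
    - {"delta_pos": [0, 0, 0], "rot": [0, 0, 0], "jaw": 25}
    - {"delta_pos": [0, 0, 0], "rot": [0, 0, 0], "jaw": 20}

```text
time: 3.9
tcp_pos: [0.5127, 0.0177, 0.1271]
ee_rot: [[-0.523, -0.852, 0.004], [-0.852, 0.523, -0.0], [-0.002, -0.004, -1.0]]
wrist_force: [0.1, -0.7, -0.4]
opening: 0.0252
```

```bash
python3 - <<'E'
from workcell import robot
s=robot.read_state();print(s)
E
```

```text
{'time': 3.9, 'joint_pos': array([-9.63214534e-02,  5.00261332e-02, -2.52151105e-01,  1.26465580e+00,
        1.52169954e-05, -1.11675469e+00]), 'joint_velocities': array([-0.00016279,  0.00109687, -0.0065127 , -0.00069645, -0.00038535,
       -0.00049045]), 'effort': array([ 1.80002451e-03, -3.27849555e+01,  3.08672869e+01, -3.16438673e-03,
       -2.60342485e-04,  8.21001031e-04]), 'tcp_pos': array([0.51270303, 0.01767766, 0.12713265]), 'ee_rot': array([[-5.22993256e-01, -8.52327683e-01,  3.94636948e-03],
       [-8.52335019e-01,  5.22996063e-01, -3.66012125e-04],
       [-1.75197343e-03, -3.55505078e-03, -9.99992146e-01]]), 'wrist_force': array([ 0.13095685, -0.70614278, -0.3652899 ]), 'moment': array([-0.01696715, -0.03312936, -0.01919147]), 'opening': 0.02524134051420779}
```

Call:
carry_out:
  plan:
    - {"delta_pos": [0, 0, 0], "rot": [0, 0, 0], "jaw": 15}
    - {"delta_pos": [0, 0, 0], "rot": [0, 0, 0], "jaw": 10}
    - {"delta_pos": [0, 0, 0], "rot": [0, 0, 0], "jaw": 5}
    - {"delta_pos": [0, 0, 0], "rot": [0, 0, 0], "jaw": 0}
    - {"delta_pos": [0, 0, 0], "rot": [0, 0, 0], "jaw": 0}

```text
time: 4.32
tcp_pos: [0.5122, 0.0178, 0.1268]
ee_rot: [[-0.523, -0.852, 0.003], [-0.852, 0.523, -0.0], [-0.002, -0.002, -1.0]]
wrist_force: [-1.3, 1.3, 6.9]
opening: 0.0119
```

Call:
carry_out:
  plan:
    - {"delta_pos": [0, 0, 0], "rot": [0, 0, 0], "jaw": 0}
    - {"delta_pos": [0, 0, 0], "rot": [0, 0, 0], "jaw": 0}
    - {"delta_pos": [0, 0, 0], "rot": [0, 0, 0], "jaw": 0}
    - {"delta_pos": [0, 0, 0], "rot": [0, 0, 0], "jaw": 0}
    - {"delta_pos": [0, 0, 0], "rot": [0, 0, 0], "jaw": 0}

```text
time: 4.73
tcp_pos: [0.5122, 0.0178, 0.1268]
ee_rot: [[-0.523, -0.852, 0.003], [-0.852, 0.523, 0.0], [-0.002, -0.002, -1.0]]
wrist_force: [-0.7, 0.6, 5.5]
opening: 0.0114
```

Call:
carry_out:
  plan:
    - {"delta_pos": [0, 0, 0.05], "rot": [0, 0, 0], "jaw": 0}
    - {"delta_pos": [0, 0, 0.05], "rot": [0, 0, 0], "jaw": 0}
    - {"delta_pos": [0, 0, 0], "rot": [0, 0, 0], "jaw": 0}
    - {"delta_pos": [0, 0, 0], "rot": [0, 0, 0], "jaw": 0}
    - {"delta_pos": [0, 0, 0], "rot": [0, 0, 0], "jaw": 0}

```text
time: 5.15
tcp_pos: [0.5122, 0.0178, 0.1267]
ee_rot: [[-0.523, -0.852, 0.003], [-0.852, 0.523, -0.0], [-0.002, -0.003, -1.0]]
wrist_force: [-1.9, -0.2, 10.1]
opening: 0.0117
```

Call:
carry_out:
  plan:
    - {"delta_pos": [0, 0, 0.08], "rot": [0, 0, 0], "jaw": 0}
    - {"delta_pos": [0, 0, 0.08], "rot": [0, 0, 0], "jaw": 0}
    - {"delta_pos": [0, 0, 0.08], "rot": [0, 0, 0], "jaw": 0}
    - {"delta_pos": [0, 0, 0], "rot": [0, 0, 0], "jaw": 0}
    - {"delta_pos": [0, 0, 0], "rot": [0, 0, 0], "jaw": 0}

```text
time: 5.57
tcp_pos: [0.5123, 0.0178, 0.1266]
ee_rot: [[-0.523, -0.852, 0.004], [-0.852, 0.523, -0.0], [-0.002, -0.004, -1.0]]
wrist_force: [-7.3, 1.1, 21.1]
opening: 0.0119
```

Call:
carry_out:
  plan:
    - {"delta_pos": [0.05, 0.085, 0], "rot": [0, 0, 0], "jaw": 0}
    - {"delta_pos": [0, 0, 0], "rot": [0, 0, 0], "jaw": 0}
    - {"delta_pos": [0, 0, 0], "rot": [0, 0, 0], "jaw": 0}
    - {"delta_pos": [0, 0, 0], "rot": [0, 0, 0], "jaw": 0}
    - {"delta_pos": [0, 0, 0], "rot": [0, 0, 0], "jaw": 0}

```text
time: 5.98
tcp_pos: [0.5121, 0.0178, 0.1267]
ee_rot: [[-0.523, -0.852, 0.006], [-0.852, 0.523, -0.0], [-0.003, -0.005, -1.0]]
wrist_force: [-4.5, 1.2, 18.2]
opening: 0.0119
```

Call:
carry_out:
  plan:
    - {"delta_pos": [0.05, 0.085, 0.08], "rot": [0, 0, 0], "jaw": 0}
    - {"delta_pos": [0.05, 0.085, 0.08], "rot": [0, 0, 0], "jaw": 0}
    - {"delta_pos": [0.05, 0.085, 0.08], "rot": [0, 0, 0], "jaw": 0}
    - {"delta_pos": [0, 0, 0], "rot": [0, 0, 0], "jaw": 0}
    - {"delta_pos": [0, 0, 0], "rot": [0, 0, 0], "jaw": 0}

```text
time: 6.4
tcp_pos: [0.5115, 0.0178, 0.1266]
ee_rot: [[-0.523, -0.852, 0.012], [-0.852, 0.523, -0.0], [-0.006, -0.011, -1.0]]
wrist_force: [-3.2, 1.4, 22.6]
opening: 0.0118
```

Call:
carry_out:
  plan:
    - {"delta_pos": [0, 0, 0], "rot": [0, 0, 3], "jaw": 0}
    - {"delta_pos": [0, 0, 0], "rot": [0, 0, 3], "jaw": 0}
    - {"delta_pos": [0, 0, 0], "rot": [0, 0, 3], "jaw": 0}
    - {"delta_pos": [0, 0, 0], "rot": [0, 0, 3], "jaw": 0}
    - {"delta_pos": [0, 0, 0], "rot": [0, 0, 3], "jaw": 0}

```text
time: 6.82
tcp_pos: [0.5116, 0.0178, 0.1266]
ee_rot: [[-0.726, -0.687, 0.012], [-0.687, 0.727, -0.001], [-0.009, -0.009, -1.0]]
wrist_force: [-2.3, 0.6, 22.6]
opening: 0.012
```

```bash
cat > chk.py <<'E'
from workcell import robot
from h import *
s=robot.read_state();c=robot.capture("top");im=c["color"];H=cv2.cvtColor(im,cv2.COLOR_RGB2HSV)
R=s["ee_rot"];print("yaw",np.degrees(np.arctan2(R[1,0],R[0,0])),"F",s["wrist_force"].round(1),"M",s["moment"].round(2),s["tcp_pos"].round(4),"j6",s["joint_pos"][5])
a=cv2.resize(im[187:247,213:273],(400,400),interpolation=cv2.INTER_CUBIC)
d=robot.capture("scene");b=cv2.resize(d["color"][163:223,211:271],(400,400),interpolation=cv2.INTER_CUBIC)
import sys;cv2.imwrite(sys.argv[1],np.hstack([a,b])[:,:,::-1])
E
python3 chk.py pics/c2.png
```

```text
yaw -136.5925619369079 F [-2.3  0.6 22.6] M [0.25 0.87 0.27] [0.5116 0.0178 0.1266] j6 -0.8541018952640458
```

View pics/c2.png

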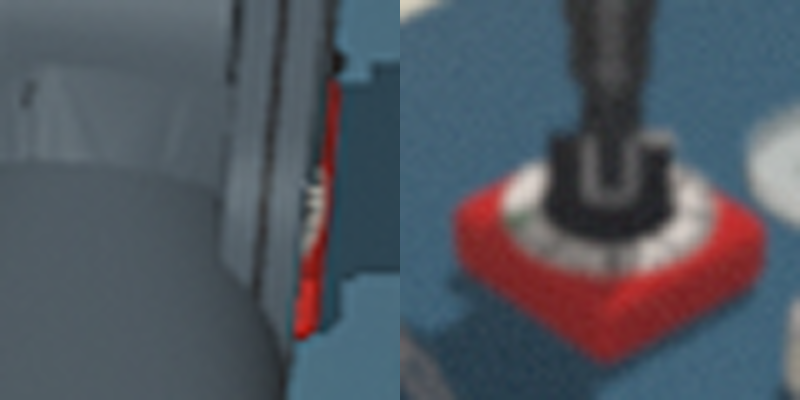

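The scene crop shows the jaws on the bar and the case outline unmoved, with the front corner still at about (605,360). The turning moment is 0.27 N m under 22.6 N. I continue, tracking the case's red outline numerically.

Call:
carry_out:
  plan:
    - {"delta_pos": [0, 0, 0], "rot": [0, 0, 4], "jaw": 0}
    - {"delta_pos": [0, 0, 0], "rot": [0, 0, 4], "jaw": 0}
    - {"delta_pos": [0, 0, 0], "rot": [0, 0, 4], "jaw": 0}
    - {"delta_pos": [0, 0, 0], "rot": [0, 0, 4], "jaw": 0}
    - {"delta_pos": [0, 0, 0], "rot": [0, 0, 4], "jaw": 0}

```text
time: 7.33
tcp_pos: [0.5118, 0.0179, 0.1266]
ee_rot: [[-0.918, -0.396, 0.013], [-0.396, 0.918, -0.0], [-0.012, -0.006, -1.0]]
wrist_force: [-2.1, 1.2, 22.7]
opening: 0.0119
```

```bash
cat > chk2.py <<'E'
from workcell import robot
from h import *
def red(c):
    H=cv2.cvtColor(c["color"],cv2.COLOR_RGB2HSV)
    m=(((H[...,0]<8)|(H[...,0]>172))&(H[...,1]>140)&(H[...,2]>70)).astype(np.uint8);o=np.zeros_like(m);o[163:223,211:271]=m[163:223,211:271]
    p=cv2.findNonZero(o)[:,0];return [tuple(p[p[:,0].argmin()]),tuple(p[p[:,0].argmax()]),tuple(p[p[:,1].argmax()]),p.mean(0).round(2),len(p)]
s=robot.read_state();R=s["ee_rot"];print("yaw",np.degrees(np.arctan2(R[1,0],R[0,0])),"F",s["wrist_force"].round(1),"M",s["moment"].round(2),s["tcp_pos"].round(4),"j6",s["joint_pos"][5])
c0=pickle.load(open("d0.pkl","rb"))["scene"];c=robot.capture("scene")
print(red(c0));print(red(c))
E
python3 chk2.py
```

```text
yaw -156.64026074832918 F [-2.1  1.2 22.7] M [0.21 0.68 0.34] [0.5118 0.0179 0.1266] j6 -0.5041818259604691
[(np.int32(220), np.int32(194)), (np.int32(264), np.int32(197)), (np.int32(241), np.int32(216)), array([242.29, 204.45]), 436]
[(np.int32(220), np.int32(194)), (np.int32(264), np.int32(196)), (np.int32(241), np.int32(216)), array([242.28, 204.65]), 437]
```

Call:
carry_out:
  plan:
    - {"delta_pos": [0, 0, 0], "rot": [0, 0, 4], "jaw": 0}
    - {"delta_pos": [0, 0, 0], "rot": [0, 0, 4], "jaw": 0}
    - {"delta_pos": [0, 0, 0], "rot": [0, 0, 4], "jaw": 0}
    - {"delta_pos": [0, 0, 0], "rot": [0, 0, 4], "jaw": 0}
    - {"delta_pos": [0, 0, 0], "rot": [0, 0, 4], "jaw": 0}

```text
time: 7.8
tcp_pos: [0.5118, 0.0177, 0.1266]
ee_rot: [[-0.998, -0.059, 0.013], [-0.059, 0.998, -0.001], [-0.013, -0.002, -1.0]]
wrist_force: [-2.5, 1.0, 21.6]
opening: 0.0115
```

Call:
carry_out:
  plan:
    - {"delta_pos": [0, 0, 0], "rot": [0, 0, 4], "jaw": 0}
    - {"delta_pos": [0, 0, 0], "rot": [0, 0, 4], "jaw": 0}
    - {"delta_pos": [0, 0, 0], "rot": [0, 0, 4], "jaw": 0}
    - {"delta_pos": [0, 0, 0], "rot": [0, 0, 4], "jaw": 0}
    - {"delta_pos": [0, 0, 0], "rot": [0, 0, 4], "jaw": 0}

```text
time: 8.22
tcp_pos: [0.5118, 0.0176, 0.1266]
ee_rot: [[-0.958, 0.286, 0.013], [0.286, 0.958, -0.001], [-0.013, 0.003, -1.0]]
wrist_force: [-2.3, 0.8, 22.4]
opening: 0.0116
```

```bash
python3 chk2.py
```

```text
yaw 163.3584225076302 F [-2.3  0.8 22.4] M [0.11 0.7  0.35] [0.5118 0.0176 0.1266] j6 0.19384159124637595
[(np.int32(220), np.int32(194)), (np.int32(264), np.int32(197)), (np.int32(241), np.int32(216)), array([242.29, 204.45]), 436]
[(np.int32(220), np.int32(194)), (np.int32(264), np.int32(196)), (np.int32(241), np.int32(216)), array([242.22, 204.71]), 436]
```

Call:
carry_out:
  plan:
    - {"delta_pos": [0, 0, 0], "rot": [0, 0, 4], "jaw": 0}
    - {"delta_pos": [0, 0, 0], "rot": [0, 0, 4], "jaw": 0}
    - {"delta_pos": [0, 0, 0], "rot": [0, 0, 4], "jaw": 0}
    - {"delta_pos": [0, 0, 0], "rot": [0, 0, 4], "jaw": 0}
    - {"delta_pos": [0, 0, 0], "rot": [0, 0, 4], "jaw": 0}

```text
time: 8.68
tcp_pos: [0.5117, 0.0176, 0.1266]
ee_rot: [[-0.802, 0.597, 0.013], [0.597, 0.802, -0.001], [-0.011, 0.006, -1.0]]
wrist_force: [-2.8, -0.1, 22.2]
opening: 0.0121
```

Call:
carry_out:
  plan:
    - {"delta_pos": [0, 0, 0], "rot": [0, 0, 4], "jaw": 0}
    - {"delta_pos": [0, 0, 0], "rot": [0, 0, 4], "jaw": 0}
    - {"delta_pos": [0, 0, 0], "rot": [0, 0, 4], "jaw": 0}
    - {"delta_pos": [0, 0, 0], "rot": [0, 0, 4], "jaw": 0}
    - {"delta_pos": [0, 0, 0], "rot": [0, 0, 4], "jaw": 0}

```text
time: 9.1
tcp_pos: [0.5116, 0.0175, 0.1266]
ee_rot: [[-0.55, 0.835, 0.012], [0.835, 0.55, -0.002], [-0.008, 0.01, -1.0]]
wrist_force: [-2.9, 1.0, 23.5]
opening: 0.0119
```

Call:
carry_out:
  plan:
    - {"delta_pos": [0, 0, 0], "rot": [0, 0, 4], "jaw": 0}
    - {"delta_pos": [0, 0, 0], "rot": [0, 0, 4], "jaw": 0}
    - {"delta_pos": [0, 0, 0], "rot": [0, 0, 4], "jaw": 0}
    - {"delta_pos": [0, 0, 0], "rot": [0, 0, 4], "jaw": 0}
    - {"delta_pos": [0, 0, 0], "rot": [0, 0, 4], "jaw": 0}

```text
time: 9.52
tcp_pos: [0.5115, 0.0175, 0.1266]
ee_rot: [[-0.231, 0.973, 0.012], [0.973, 0.231, -0.002], [-0.005, 0.012, -1.0]]
wrist_force: [-2.2, -0.1, 22.6]
opening: 0.0116
```

```bash
python3 chk2.py
```

```text
yaw 103.35431819489716 F [-2.2 -0.1 22.6] M [-0.05  0.94  0.31] [0.5115 0.0175 0.1266] j6 1.2409893834364742
[(np.int32(220), np.int32(194)), (np.int32(264), np.int32(197)), (np.int32(241), np.int32(216)), array([242.29, 204.45]), 436]
[(np.int32(220), np.int32(195)), (np.int32(264), np.int32(196)), (np.int32(241), np.int32(216)), array([242.35, 204.77]), 437]
```

Call:
carry_out:
  plan:
    - {"delta_pos": [0, 0, 0], "rot": [0, 0, 4.2], "jaw": 0}
    - {"delta_pos": [0, 0, 0], "rot": [0, 0, 4.2], "jaw": 0}
    - {"delta_pos": [0, 0, 0], "rot": [0, 0, 4.2], "jaw": 0}
    - {"delta_pos": [0, 0, 0], "rot": [0, 0, 4.2], "jaw": 0}
    - {"delta_pos": [0, 0, 0], "rot": [0, 0, 4.2], "jaw": 0}

```text
time: 9.98
tcp_pos: [0.5114, 0.0175, 0.1266]
ee_rot: [[0.133, 0.991, 0.012], [0.991, -0.133, -0.002], [0.0, 0.012, -1.0]]
wrist_force: [-3.1, 1.2, 22.8]
opening: 0.0122
```

Call:
carry_out:
  plan:
    - {"delta_pos": [0, 0, 0], "rot": [0, 0, 4.2], "jaw": 0}
    - {"delta_pos": [0, 0, 0], "rot": [0, 0, 4.2], "jaw": 0}
    - {"delta_pos": [0, 0, 0], "rot": [0, 0, 4.2], "jaw": 0}
    - {"delta_pos": [0, 0, 0], "rot": [0, 0, 4.2], "jaw": 0}
    - {"delta_pos": [0, 0, 0], "rot": [0, 0, 4.2], "jaw": 0}

```text
time: 10.4
tcp_pos: [0.5113, 0.0176, 0.1266]
ee_rot: [[0.479, 0.878, 0.012], [0.878, -0.479, -0.001], [0.004, 0.011, -1.0]]
wrist_force: [-3.0, 0.2, 22.4]
opening: 0.0121
```

Call:
carry_out:
  plan:
    - {"delta_pos": [0, 0, 0], "rot": [0, 0, 4.2], "jaw": 0}
    - {"delta_pos": [0, 0, 0], "rot": [0, 0, 4.2], "jaw": 0}
    - {"delta_pos": [0, 0, 0], "rot": [0, 0, 4.2], "jaw": 0}
    - {"delta_pos": [0, 0, 0], "rot": [0, 0, 4.2], "jaw": 0}
    - {"delta_pos": [0, 0, 0], "rot": [0, 0, 4.2], "jaw": 0}

```text
time: 10.82
tcp_pos: [0.5113, 0.0176, 0.1266]
ee_rot: [[0.762, 0.647, 0.012], [0.648, -0.762, -0.001], [0.008, 0.008, -1.0]]
wrist_force: [-2.7, 0.5, 21.3]
opening: 0.0118
```

```bash
python3 chk2.py; python3 - <<'E'
from workcell import robot
from h import *
c=robot.capture("wrist");cv2.imwrite("pics/w2.png",cv2.resize(c["color"][100:300,130:390],(780,600),interpolation=cv2.INTER_CUBIC)[:,:,::-1])
E
```

```text
yaw 40.35785336037181 F [-2.7  0.5 21.3] M [0.14 1.14 0.32] [0.5113 0.0176 0.1266] j6 2.3406167060543175
[(np.int32(220), np.int32(194)), (np.int32(264), np.int32(197)), (np.int32(241), np.int32(216)), array([242.29, 204.45]), 436]
[(np.int32(220), np.int32(194)), (np.int32(264), np.int32(196)), (np.int32(241), np.int32(216)), array([242.3 , 204.72]), 437]
```

View pics/w2.png

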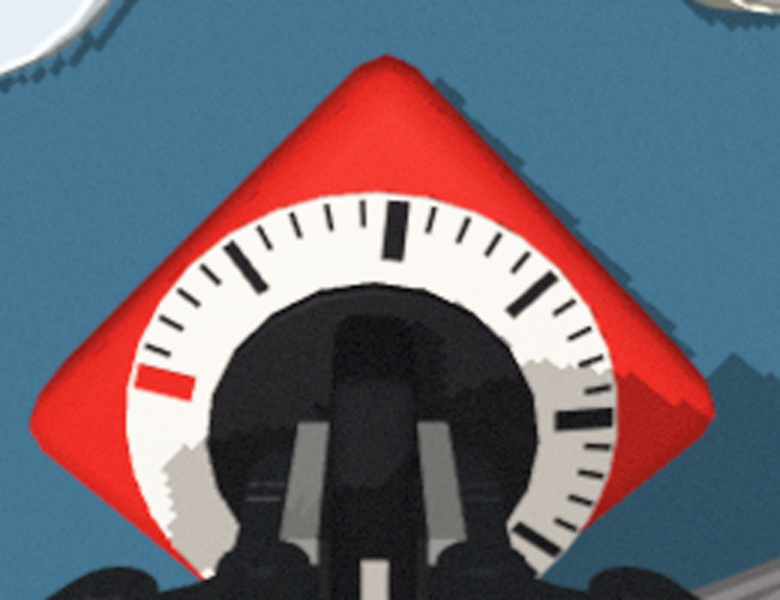

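The wrist view shows the bar's far end pointing between the 9 and 10 ticks at about (373,320), and the pointer end at (375,570). That puts the dial at about 31.4 min, past the top mark. The case is unmoved. I hold briefly, then turn back about 91° to 20 min.

Call:
carry_out:
  plan:
    - {"delta_pos": [0, 0, 0], "rot": [0, 0, 0], "jaw": 0}
    - {"delta_pos": [0, 0, 0], "rot": [0, 0, 0], "jaw": 0}
    - {"delta_pos": [0, 0, 0], "rot": [0, 0, -1.4], "jaw": 0}
    - {"delta_pos": [0, 0, 0], "rot": [0, 0, -5], "jaw": 0}
    - {"delta_pos": [0, 0, 0], "rot": [0, 0, -5], "jaw": 0}

```text
time: 11.33
tcp_pos: [0.5113, 0.0176, 0.1266]
ee_rot: [[0.614, 0.789, 0.012], [0.789, -0.614, -0.001], [0.006, 0.01, -1.0]]
wrist_force: [-2.8, 0.7, 23.1]
opening: 0.0118
```

Call:
carry_out:
  plan:
    - {"delta_pos": [0, 0, 0], "rot": [0, 0, -4], "jaw": 0}
    - {"delta_pos": [0, 0, 0], "rot": [0, 0, -4], "jaw": 0}
    - {"delta_pos": [0, 0, 0], "rot": [0, 0, -4], "jaw": 0}
    - {"delta_pos": [0, 0, 0], "rot": [0, 0, -4], "jaw": 0}
    - {"delta_pos": [0, 0, 0], "rot": [0, 0, -4], "jaw": 0}

```text
time: 11.75
tcp_pos: [0.5114, 0.0175, 0.1266]
ee_rot: [[0.308, 0.951, 0.012], [0.951, -0.308, -0.001], [0.002, 0.012, -1.0]]
wrist_force: [-3.5, 1.0, 23.0]
opening: 0.0119
```

Call:
carry_out:
  plan:
    - {"delta_pos": [0, 0, 0], "rot": [0, 0, -4], "jaw": 0}
    - {"delta_pos": [0, 0, 0], "rot": [0, 0, -4], "jaw": 0}
    - {"delta_pos": [0, 0, 0], "rot": [0, 0, -4], "jaw": 0}
    - {"delta_pos": [0, 0, 0], "rot": [0, 0, -4], "jaw": 0}
    - {"delta_pos": [0, 0, 0], "rot": [0, 0, -4], "jaw": 0}

```text
time: 12.17
tcp_pos: [0.5115, 0.0175, 0.1266]
ee_rot: [[-0.036, 0.999, 0.012], [0.999, 0.036, -0.001], [-0.002, 0.012, -1.0]]
wrist_force: [-1.8, 0.3, 22.9]
opening: 0.0123
```

Call:
carry_out:
  plan:
    - {"delta_pos": [0, 0, 0], "rot": [0, 0, -4], "jaw": 0}
    - {"delta_pos": [0, 0, 0], "rot": [0, 0, -4], "jaw": 0}
    - {"delta_pos": [0, 0, 0], "rot": [0, 0, -4], "jaw": 0}
    - {"delta_pos": [0, 0, 0], "rot": [0, 0, -4], "jaw": 0}
    - {"delta_pos": [0, 0, 0], "rot": [0, 0, -4], "jaw": 0}

```text
time: 12.58
tcp_pos: [0.5116, 0.0175, 0.1266]
ee_rot: [[-0.375, 0.927, 0.012], [0.927, 0.375, -0.001], [-0.006, 0.011, -1.0]]
wrist_force: [-2.9, 0.7, 23.0]
opening: 0.0116
```

Call:
carry_out:
  plan:
    - {"delta_pos": [0, 0, 0], "rot": [0, 0, -4], "jaw": 0}
    - {"delta_pos": [0, 0, 0], "rot": [0, 0, -4], "jaw": 0}
    - {"delta_pos": [0, 0, 0], "rot": [0, 0, -4], "jaw": 0}
    - {"delta_pos": [0, 0, 0], "rot": [0, 0, -4], "jaw": 0}
    - {"delta_pos": [0, 0, 0], "rot": [0, 0, -4], "jaw": 0}

```text
time: 13.0
tcp_pos: [0.5117, 0.0175, 0.1266]
ee_rot: [[-0.67, 0.743, 0.013], [0.743, 0.67, -0.001], [-0.009, 0.009, -1.0]]
wrist_force: [-1.9, 1.4, 22.5]
opening: 0.0117
```

```bash
python3 chk2.py; python3 - <<'E'
from workcell import robot
from h import *
c=robot.capture("wrist");cv2.imwrite("pics/w3.png",cv2.resize(c["color"][100:300,130:390],(780,600),interpolation=cv2.INTER_CUBIC)[:,:,::-1])
E
```

```text
yaw 132.0426126599849 F [-1.9  1.4 22.5] M [ 0.06  0.79 -0.19] [0.5117 0.0175 0.1266] j6 0.7401202916109523
[(np.int32(220), np.int32(194)), (np.int32(264), np.int32(197)), (np.int32(241), np.int32(216)), array([242.29, 204.45]), 436]
[(np.int32(220), np.int32(194)), (np.int32(264), np.int32(196)), (np.int32(241), np.int32(216)), array([242.21, 204.68]), 445]
```

View pics/w3.png

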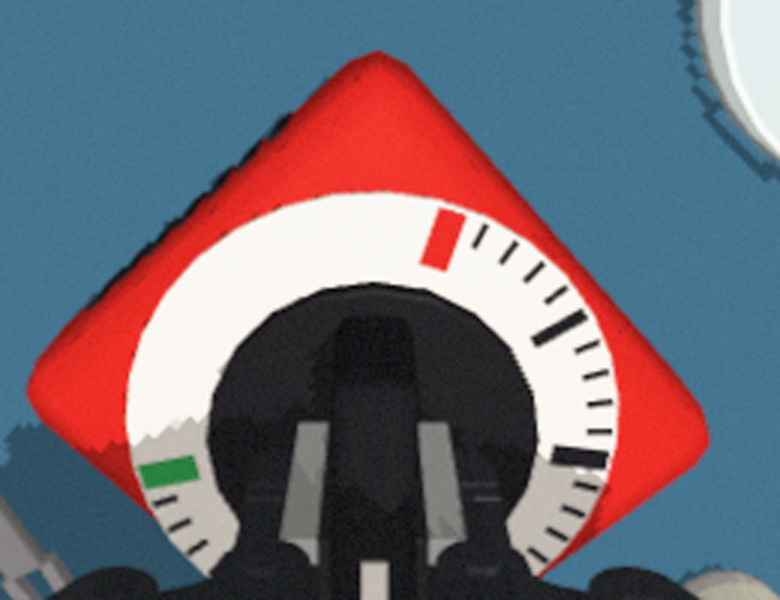

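The far end of the bar, at about (373,320), points roughly 2.5 min before the red 0 mark at (443,240), so the pointer is at about 20 min. I ease most of the load off, open, and lift.

Call:
carry_out:
  plan:
    - {"delta_pos": [-0.05, 0.06, -0.09], "rot": [0, 0, 0], "jaw": 0}
    - {"delta_pos": [-0.05, 0.06, -0.09], "rot": [0, 0, 0], "jaw": 0}
    - {"delta_pos": [-0.05, 0.06, -0.09], "rot": [0, 0, 0], "jaw": 0}
    - {"delta_pos": [-0.05, 0.06, -0.09], "rot": [0, 0, 0], "jaw": 0}
    - {"delta_pos": [0, 0, 0], "rot": [0, 0, 0], "jaw": 0}

```text
time: 13.52
tcp_pos: [0.5123, 0.0176, 0.1267]
ee_rot: [[-0.668, 0.744, 0.005], [0.744, 0.668, -0.002], [-0.005, 0.003, -1.0]]
wrist_force: [-1.9, -0.8, 12.7]
opening: 0.0116
```

Call:
carry_out:
  plan:
    - {"delta_pos": [0, 0, 0], "rot": [0, 0, 0], "jaw": 30}
    - {"delta_pos": [0, 0, 0], "rot": [0, 0, 0], "jaw": 50}
    - {"delta_pos": [0, 0, 0], "rot": [0, 0, 0], "jaw": 70}
    - {"delta_pos": [0, 0, 0], "rot": [0, 0, 0], "jaw": 80}
    - {"delta_pos": [0, 0, 0], "rot": [0, 0, 0], "jaw": 80}

```text
time: 13.93
tcp_pos: [0.51, 0.018, 0.122]
ee_rot: [[-0.667, 0.745, -0.001], [0.745, 0.667, 0.0], [0.001, -0.001, -1.0]]
wrist_force: [0.1, -0.5, 0.1]
opening: 0.0681
```

Call:
carry_out:
  plan:
    - {"delta_pos": [0, 0, -0.5], "rot": [0, 0, 0], "jaw": 80}
    - {"delta_pos": [0, 0, -2], "rot": [0, 0, 0], "jaw": 80}
    - {"delta_pos": [0, 0, -3], "rot": [0, 0, 0], "jaw": 80}
    - {"delta_pos": [0, 0, -3], "rot": [0, 0, 0], "jaw": 80}
    - {"delta_pos": [0, 0, -2], "rot": [0, 0, 0], "jaw": 80}

```text
time: 14.35
tcp_pos: [0.5111, 0.0179, 0.2308]
ee_rot: [[-0.667, 0.745, 0.003], [0.745, 0.667, -0.0], [-0.002, 0.002, -1.0]]
wrist_force: [0.5, -0.4, 0.2]
opening: 0.0684
```

Call:
carry_out:
  plan:
    - {"delta_pos": [0, 0, 0], "rot": [0, 0, 0], "jaw": 80}
    - {"delta_pos": [0, 0, 0], "rot": [0, 0, 0], "jaw": 80}
    - {"delta_pos": [0, 0, 0], "rot": [0, 0, 0], "jaw": 80}
    - {"delta_pos": [0, 0, 0], "rot": [0, 0, 0], "jaw": 80}
    - {"delta_pos": [0, 0, 0], "rot": [0, 0, 0], "jaw": 80}

```text
time: 14.77
tcp_pos: [0.5095, 0.0181, 0.2259]
ee_rot: [[-0.667, 0.745, -0.003], [0.745, 0.667, 0.0], [0.003, -0.002, -1.0]]
wrist_force: [-0.2, -0.4, 1.3]
opening: 0.0684
```

```bash
python3 chk2.py; python3 - <<'E'
from workcell import robot
from h import *
s=robot.read_state();c=robot.capture("wrist");print(s["opening"])
T=np.eye(4);T[:3,:3]=s["ee_rot"];T[:3,3]=s["tcp_pos"];M=T@c["mount"];c["xyz"]=M[:3,3];c["orientation"]=M[:3,:3]
pickle.dump((s,c),open("w4.pkl","wb"))
cv2.imwrite("pics/w4.png",c["color"][:,:,::-1])
E
```

```text
yaw 131.87096944754603 F [-0.2 -0.4  1.3] M [-0.    0.01  0.01] [0.5095 0.0181 0.2259] j6 0.7438276960523154
[(np.int32(220), np.int32(194)), (np.int32(264), np.int32(197)), (np.int32(241), np.int32(216)), array([242.29, 204.45]), 436]
[(np.int32(220), np.int32(194)), (np.int32(264), np.int32(196)), (np.int32(242), np.int32(216)), array([242.11, 204.67]), 438]
0.06831286618612402
```

View pics/w4.png

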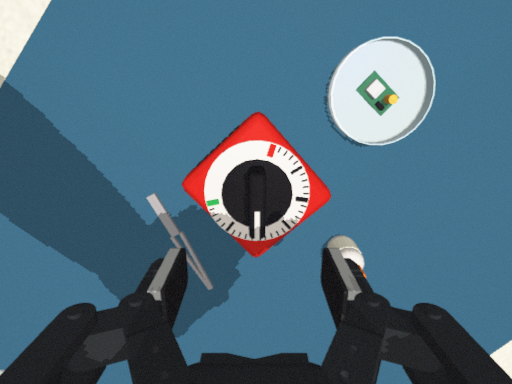

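The view shows the knob released, the pointer at (257,212)–(257,235), green at (212,202) and red at (273,151). The fingers are well above everything. I measure the setting and the case pose.

```bash
python3 - <<'E'
from h import *
s,c=pickle.load(open("w4.pkl","rb"));im=c["color"];H=cv2.cvtColor(im,cv2.COLOR_RGB2HSV);zm=.004
m=(((H[...,0]<8)|(H[...,0]>172))&(H[...,1]>130)&(H[...,2]>60)).astype(np.uint8)
def pts(mask,r,z):
    o=np.zeros(mask.shape,np.uint8);o[r[0]:r[1],r[2]:r[3]]=mask[r[0]:r[1],r[2]:r[3]]
    return np.array([ray(c,u,v,z)[:2] for u,v in cv2.findNonZero(o)[:,0]],np.float32)
w=((H[...,1]<60)&(H[...,2]>150))
l=pts(w,(210,233,250,264),zm+.075);vx,vy,x0,y0=cv2.fitLine(l,2,0,.01,.01).ravel();a=np.degrees(np.arctan2(vy,vx));a=a if vx>0 else a+180
g=pts((H[...,0]>50)&(H[...,0]<80)&(H[...,1]>120),(190,212,200,222),zm+.039).mean(0);r=pts(m,(144,158,266,279),zm+.039).mean(0)
d=r-g;ch=np.degrees(np.arctan2(d[1],d[0]))  # chord green->red is timer +y (90 deg)
yaw=ch-90;print("timer yaw",yaw,"pointer",a,"dial deg",(120-(a-yaw))%360,"min",((120-(a-yaw))%360)/8,len(l))
P=pts(m,(100,265,170,340),zm+.038);print(cv2.minAreaRect(P))
s1,c1=pickle.load(open("w1.pkl","rb"));c=c1;H=cv2.cvtColor(c["color"],cv2.COLOR_RGB2HSV);m=(((H[...,0]<8)|(H[...,0]>172))&(H[...,1]>130)&(H[...,2]>60)).astype(np.uint8)
g=pts((H[...,0]>50)&(H[...,0]<80)&(H[...,1]>120),(135,160,245,270),zm+.039).mean(0);r=pts(m,(205,224,284,298),zm+.039).mean(0);d=r-g
print("yaw before",np.degrees(np.arctan2(d[1],d[0]))-90,cv2.minAreaRect(pts(m,(100,265,170,340),zm+.038)))
E
```

```text
timer yaw -5.9761505 pointer -48.597954 dial deg 162.6218 min 20.327724 119
((0.5091230273246765, 0.02027151733636856), (0.09439212828874588, 0.1008734479546547), 84.07344055175781)
yaw before -7.299217 ((0.5086666345596313, 0.015261534601449966), (0.0958050787448883, 0.09996422380208969), 82.61617279052734)
```

```bash
python3 -c "
from workcell import robot
print(robot.job_done())"
```

```text
the job is handed in; nothing more can be done
None
```

I wound the timer to about 31.4 minutes, past the top mark, turned it back to 20, released the knob and handed the job in. No verdict was reported.

- **Turning:** I pinched the grip bar and pressed down with about 21–24 N while turning. The side load stayed under 4 N, and the peak turning moment I read was about 0.35 N m.
- **Setting:** after letting go, the wrist camera put the pointer at 20.3 minutes (162.6°). The allowed range is 19 to 21.
- **Case position:** in the scene camera the red outline stayed within about 1 pixel at the corners and 0.3 pixel on average. The wrist camera before and after gave 1.3–1.5° of swivel and about 5 mm of shift. That disagrees with the scene camera. I put it down mostly to camera calibration seen from opposite tool yaws, and it is inside the 15 mm limit either way.
- **Hand-in:** the gripper was open and its fingertips were about 15 cm above the bench, touching nothing (wrist force about 1 N). Total time was about 15 s.
- **Bystanders:** I did not measure the dish or the other things at the end. The gripper did not come near any of them.

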